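# Coin roll into the till

### The arm

A 6-joint arm with a two-finger parallel gripper is mounted at the origin on a cart in front of the work surface, level with it; the furniture and walls round the work are solid. World frame = base frame: x ahead of the robot, y to its left, z up, the work surface at z = 0. Lengths are in m, angles in degrees, forces in N, time in s.
With the tool pointing down it reaches from about 0.35 to 0.975 m from the base axis. Payload 7.1 kg.
Tool frame: the origin (TCP) lies midway between the tips of the shut fingers; the grasp point (between the pads) lies 19 mm behind it (env.grip_depth is the distance from the TCP to the grasp point, in m); z points along the fingers, y is the line along which they close (so a half turn about z gives the same grasp; the last joint's range is limited). The gripper opens to 88 mm and grips with 3 to 60 N. Pads are 20 mm wide; open, the fingers measure 115 mm over their backs; the gripper's body (75 mm by 178 mm) begins 61 mm behind the grasp point.
Start: joints at [67.437, 24.242, 93.386, -0, 62.372, -1.089], TCP at [0.229, 0.582, 0.223] pointing down, gripper open.
Joint ranges: [-172.04, 172.04], [-51.8, 120.97], [4.93, 147.93], [-75.15, 255.16], [6.16, 154.13], [-145.62, 145.62]. Speed limits (degrees/s): [136.94, 136.94, 172.46, 180, 180, 180].

### API

Orientations are given as [roll, pitch, yaw] about the fixed x, y, z axes, in that order (R = Rz(yaw) Ry(pitch) Rx(roll)).
In Python, from rig import env, observe, vision gives the robot as it stands. Calls block until the motion is done:
- env.move_pose(position, orientation): joint-space move of the TCP to a pose.
- env.move_l(position, rot=None, velocity=0.15, force_limit=None): straight line of the TCP; rot=None keeps the orientation; velocity is the mean speed in m/s. With force_limit (N) it stops when the force on the tool has changed by that much, and returns True; else False.
- env.move_j(angles): joint-space move.
- env.open_gripper() and env.close_gripper(grip_force=None): open the fingers fully, or close them until they stop; grip_force is the grip in N (None keeps the last).
- env.pause(seconds).
- env.ik(position, orientation): joint angles nearest the present ones, or None.
- observe(): the state.
- vision.grab_frame(name): name is "scene" or "top" or "wrist"; returns the picture (400x640x3 uint8, red, green, blue); there is no depth.
- vision.camera_model(name): a dict with "mtx" (3x3 intrinsics, pixels), "cam_to_world" (4x4, takes a point from camera to world coordinates); the wrist camera has in their place "T_tool_cam" (4x4, takes a point from camera to tool coordinates, whose origin is the TCP and whose axes are the flange's). Camera axes: x right, y up, looking along -z (the intrinsics and any distortion apply to the point x, -y, -z); pixel columns grow to the right and rows downward; lengths in m; the calibration is good to about 2 mm. The wrist camera is an equidistant fisheye: a pixel r from the principal point sees the ray r / f radians off the axis. A picture is of the moment at which its call begins: read the wrist's pose just before it. camera_model takes no time and is no camera call.
A pose or a line that the arm cannot do raises env.MotionError and nothing moves.
- env.close_job(): hands the job in; it is judged then, once.
The state is a dict: "t": time; "q": joint angles; "joint_vel": joint speeds; "joint_efforts": joint torques, N m; "eef_pos": TCP position; "tcp_rot": TCP orientation; "contact_force": force on the tool from outside, world axes, zero at the start; "torque": the same for the moment, N m; "finger_gap": opening from 0.0 (shut) to 1.0 (fully open); "grip_force": force on a finger pad.
Only numpy, scipy, OpenCV 4.12 (cv2) and the standard library are available. Lean on these libraries where they do the work, as an engineer would, in place of code of your own. Each camera call takes 0.05 s, during which the arm holds its last target. There are 200 camera calls.

### The job

Stock the till with change: take the paper-wrapped roll of coins that lies on the counter and stand it upright in the free well of the coin-roll holder in the open cash drawer, right down on the bottom like the two rolls already in it. Then push the cash drawer fully shut. Do not knock over the two jars on the counter.

Things in the scene. Friction and masses are not known exactly. Their poses are not given: they have to be found in the camera images.
- coin_roll: the roll of coins to store: a paper-wrapped cylinder 24 mm in diameter, 80 mm long, about 220 g, a brass-coloured coin visible in each folded end; it starts lying on the counter (z = 0) to the right of the till and can roll. Origin at its centre, x along its axis; both ends are alike
- free_well (a point): centre of the mouth of the free well, 55 mm above the counter, z up, x into the till. Well: round, vertical, 33 mm wide, 40 mm deep, mouth chamfered 4 mm. A roll on its bottom has its centre at mouth height, its top 40 mm above. The drawer's front panel (top 102 mm above the counter) has its inner face 90 mm in front of the well's axis; the side wall (top 85 mm) is 40 mm to the right, a divider (top 65 mm) 27 mm left
- drawer_front (a point): point on the outer face of the drawer's front panel, 60 mm above the counter, near its right end; x points into the till, the way to push. The panel is 14 mm thick and reaches from 6 to 102 mm above the counter, 54 mm to the right and 322 mm to the left of the point. The coin-roll holder is the grey block in the right-hand compartment, 160 x 64 mm, top 55 mm above the counter; equal rolls stand 52 and 104 mm behind the free well
- honey_jar: full honey jar with a grey lid, 71 mm wide, 110 mm high, on the pink worktop to the right of the coin roll; origin at the centre of its underside, z up
- jam_jar: full jam jar with a white lid, 72 mm wide, 102 mm high, near the honey jar; origin at the centre of its underside, z up
- till_cash_drawer (a joint): how far the till's cash drawer is open, m: 0 shut (panel against the housing) to 0.3; it slides straight towards the staff side with about 3 N of friction and stays where it is left. The till's black housing is 109 mm high with 105 mm clear under its top; its front edge lies (joint value - 0.098 m) behind the free well's axis. A roll seated in its well passes under it
Things that resemble listed ones, but are neither listed nor needed, are in the scene too. Of the things like the coin_roll, leave any that is purple or red; of the rest the larger one is meant.

How it is judged (in metres and radians):
On the way:
1. the roll of coins stands upright on the bottom of the free well while the drawer is still open (horizontal distance between coin_roll and free_well below 0.01 m and z of coin_roll in the frame of free_well below 0.006 m and angle between the x axis of coin_roll and the z axis of free_well, either way round below 0.26 rad and value of joint till_cash_drawer above 0.1 m), for 0.2 s.
At the end, for the whole second after the job is handed in: the coin roll stands at rest in the free well (centre within 10 mm of the well's axis and at most 6 mm above its seated height, under 15 degrees from upright), the drawer is within 5 mm of shut, both jars stand upright (horizontal distance between coin_roll and free_well below 0.01 m and z of coin_roll in the frame of free_well below 0.006 m and angle between the x axis of coin_roll and the z axis of free_well, either way round below 0.26 rad and value of joint till_cash_drawer below 0.005 m and linear speed of coin_roll below 0.02 m/s and angle between each of honey_jar, jam_jar's own z axis and vertical below 0.2 rad); the robot touches nothing.
It fails at once if a jar is knocked over (angle between any of honey_jar, jam_jar's own z axis and vertical above 0.5 rad).
It also fails if it takes over 69 s, if anything falls off the work surface, if the arm or the gripper's body presses on something with over 40 N, if the wrist force passes 120 N, or if a joint passes its speed limit or range.

## Working session

There is one attempt and no reset: what is moved stays moved. The work goes in short steps, each a Python script; the robot and the scene stay as the last script left them, time stands still between calls to the robot, and variables do not carry over. Pictures are saved under pics/ and viewed, at most 10 in all, crops included, and the job is handed in when it is done.

```bash
ls; mkdir -p pics; python3 - <<'E'
from rig import env, observe, vision
import cv2, numpy as np
for n in ("scene","top"):
    cv2.imwrite(f"pics/{n}0.png",vision.grab_frame(n)[:,:,::-1])
    m=vision.camera_model(n);print(n,m)
print(vision.camera_model("wrist"));s=observe();print(s)
E
```

```text
pics
scene {'mtx': array([[416.57543294,   0.        , 321.57953807],
       [  0.        , 416.57543294, 202.23490753],
       [  0.        ,   0.        ,   1.        ]]), 'cam_to_world': array([[ 0.78990394,  0.25968568, -0.55553138, -0.11215612],
       [-0.61287182,  0.36529009, -0.70067916, -0.77826561],
       [ 0.02097376,  0.89393875,  0.44769812,  0.5694174 ],
       [ 0.        ,  0.        ,  0.        ,  1.        ]])}
top {'mtx': array([[445.35616728,   0.        , 313.61547068],
       [  0.        , 445.35616728, 201.04069846],
       [  0.        ,   0.        ,   1.        ]]), 'cam_to_world': array([[-0.01762384,  0.98627725, -0.16415416,  0.32894541],
       [-0.99963578, -0.01402508,  0.02305639,  0.04906711],
       [ 0.02043771,  0.16450072,  0.98616521,  1.40169223],
       [ 0.        ,  0.        ,  0.        ,  1.        ]])}
{'mtx': array([[309.70691629,   0.        , 314.62877493],
       [  0.        , 309.70691629, 199.46745765],
       [  0.        ,   0.        ,   1.        ]]), 'T_tool_cam': array([[-3.00627286e-04,  9.65096981e-01,  2.61892587e-01,
[... 259 characters left out ...]
      1.00000000e+00]])}
{'t': 0.1, 'q': array([ 6.74371459e+01,  2.42800766e+01,  9.34253896e+01, -1.59271364e-03,
        6.23723648e+01, -1.08830643e+00]), 'joint_vel': array([-0.00613666, -0.07802036, -0.0574956 ,  0.12434172, -0.02418939,
       -0.0410662 ]), 'joint_efforts': array([-7.92509218e-04, -5.45614350e+01, -2.74321461e+01,  6.44407701e-02,
        1.88275811e-02,  1.46506397e-05]), 'eef_pos': array([0.2285976 , 0.58116977, 0.22199058]), 'tcp_rot': array([-1.79922156e+02, -6.84212083e-05,  1.58526192e+02]), 'contact_force': array([-0.49507093, -0.371082  , -0.97360885]), 'torque': array([0.02743202, 0.02056653, 0.04569839]), 'grip_force': 0.0, 'finger_gap': 0.9991948531823063}
```

View pics/scene0.png

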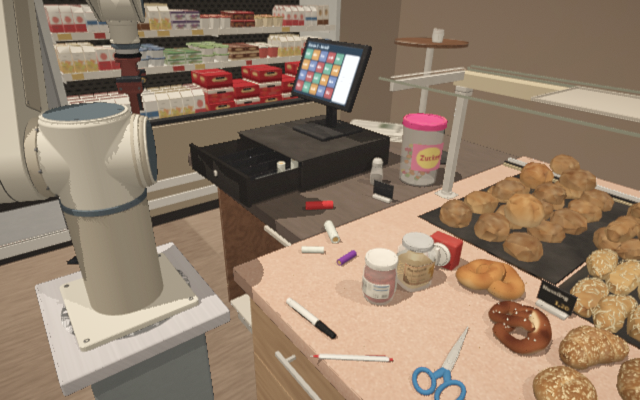

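View pics/top0.png

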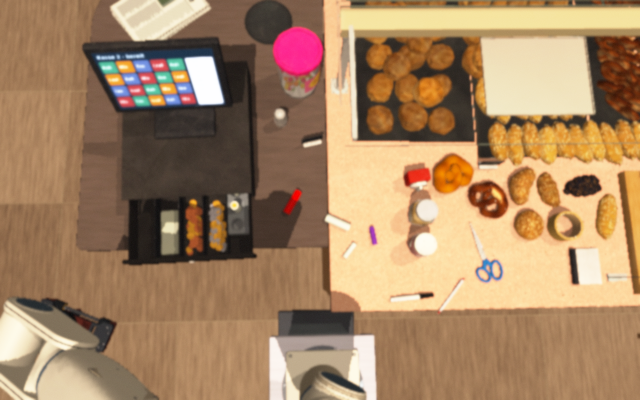

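Roll candidates in the top view are white (338,222), smaller white (349,250), purple (373,235) and red (292,202). I choose the larger white one at (338,222). The jars are at (425,211) and (425,244), and the holder at (238,215). Next I check close crops.

```bash
cat > h.py <<'E'
from rig import env, observe, vision
import cv2, numpy as np
from scipy.spatial.transform import Rotation as R
def ray(n,uv,z):
    "points on plane z for pixels of fixed camera n"
    m=vision.camera_model(n);uv=np.atleast_2d(np.array(uv,float));K=m["mtx"];T=m["cam_to_world"]
    d=np.c_[(uv[:,0]-K[0,2])/K[0,0],-(uv[:,1]-K[1,2])/K[1,1],-np.ones(len(uv))]@T[:3,:3].T
    return T[:3,3]+d*((z-T[2,3])/d[:,2])[:,None]
def wray(pose,uv,z):
    "same for the wrist fisheye; pose=(eef_pos,tcp_rot)"
    m=vision.camera_model("wrist");uv=np.atleast_2d(np.array(uv,float));K=m["mtx"];T=m["T_tool_cam"]
    p=(uv-K[:2,2])/K[0,0];r=np.linalg.norm(p,axis=1)+1e-12
    d=np.c_[p[:,0]/r*np.sin(r),-p[:,1]/r*np.sin(r),-np.cos(r)]
    Rw=R.from_euler("xyz",pose[1],degrees=True).as_matrix()
    d=d@T[:3,:3].T@Rw.T;o=np.array(pose[0])+Rw@T[:3,3]
    return o+d*((z-o[2])/d[:,2])[:,None]
def wrist(name):
    s=observe();im=vision.grab_frame("wrist");cv2.imwrite(f"pics/{name}.png",im[:,:,::-1])
    return im,(s["eef_pos"],s["tcp_rot"])
E
python3 - <<'E'
from h import *
t=cv2.imread("pics/top0.png");s=cv2.imread("pics/scene0.png")
a=cv2.resize(t[185:275,120:390],None,fx=2.9,fy=2.9,interpolation=cv2.INTER_CUBIC)
b=cv2.resize(s[130:270,190:440],None,fx=2.2,fy=2.2,interpolation=cv2.INTER_CUBIC)
c=np.zeros((a.shape[0]+b.shape[0],790,3),np.uint8);c[:a.shape[0],:a.shape[1]]=a;c[a.shape[0]:,:b.shape[1]]=b
cv2.imwrite("pics/crop.png",c);print(c.shape)
hsv=cv2.cvtColor(t,cv2.COLOR_BGR2HSV)
mk=((hsv[...,1]<60)&(hsv[...,2]>170)).astype(np.uint8);mk[:205]=0;mk[265:]=0;mk[:,:322]=0;mk[:,450:]=0
for k in cv2.findContours(mk,0,1)[0]:
    if cv2.contourArea(k)>25:
        r=cv2.minAreaRect(k);bx=ray("top",cv2.boxPoints(r),.012);print(r,ray("top",r[0],.012)[0].round(3),bx.round(3).tolist())
print(ray("top",[(425,211),(425,244)],.105).round(3))
print(ray("top",[(123,262),(255,256),(250,198),(133,200)],.102).round(3))
E
```

```text
(569, 790, 3)
((349.5799865722656, 250.06004333496094), (4.599999904632568, 16.600000381469727), 36.869895935058594) [ 0.404 -0.093  0.012] [[0.388, -0.071, 0.012], [0.429, -0.103, 0.012], [0.42, -0.114, 0.012], [0.379, -0.082, 0.012]]
((425.50006103515625, 243.5000457763672), (22.62741470336914, 21.21320343017578), 45.0) [ 0.421 -0.331  0.012] [[0.423, -0.283, 0.012], [0.469, -0.333, 0.012], [0.418, -0.38, 0.012], [0.372, -0.33, 0.012]]
((337.33282470703125, 222.23934936523438), (25.99596405029297, 6.584880828857422), 23.629377365112305) [ 0.492 -0.057  0.012] [[0.499, -0.015, 0.012], [0.518, -0.024, 0.012], [0.484, -0.098, 0.012], [0.465, -0.089, 0.012]]
((427.0, 212.5), (15.0, 20.0), 90.0) [ 0.518 -0.342  0.012] [[0.543, -0.311, 0.012], [0.542, -0.375, 0.012], [0.494, -0.372, 0.012], [0.495, -0.309, 0.012]]
[[ 0.51  -0.31   0.105]
 [ 0.413 -0.304  0.105]]
[[0.376 0.569 0.102]
 [0.387 0.191 0.102]
 [0.557 0.206 0.102]
 [0.556 0.549 0.102]]
```

View pics/crop.png

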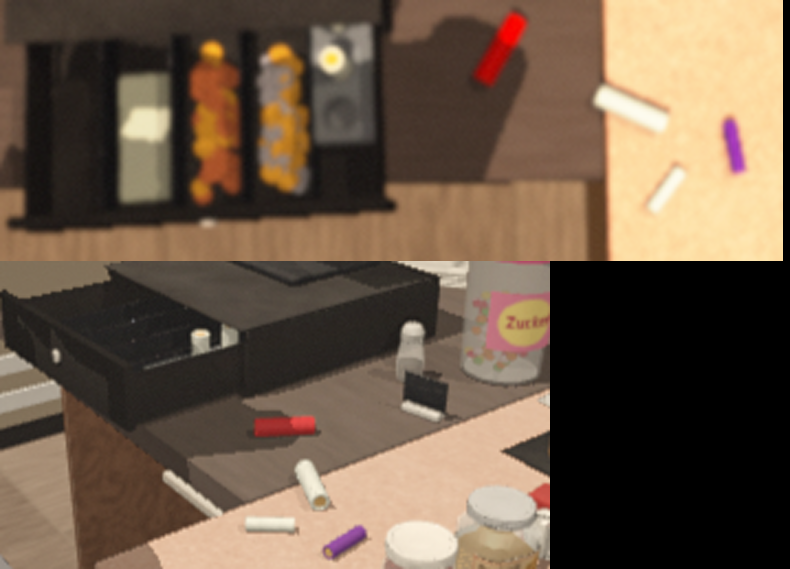

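The close crop confirms the choice: the larger white roll with a brass end lies at about (0.492,-0.057), axis about 65° from x. The free well is the dark hole in the grey block, at top pixel (237,224). I'll check the reach for a 45° tilted grasp and placement, and take a near look at both spots.

```bash
cat >> h.py <<'E'
def tilt(az,th,up):
    """rpy of a tool whose z points along azimuth az (deg) and down, th deg off vertical; up=+1: camera side (x) up"""
    a=np.array([np.cos(np.radians(az)),np.sin(np.radians(az)),0]);t=np.radians(th);U=np.array([0,0,1.])
    z=a*np.sin(t)-U*np.cos(t);x=up*(a*np.cos(t)+U*np.sin(t))
    M=np.c_[x,np.cross(z,x),z];return R.from_matrix(M).as_euler("xyz",degrees=True)
E
python3 - <<'E'
from h import *
w=ray("top",[(237.2,223.6)],.055)[0];print("well",w.round(3))
for az in (65.5,245.5):
  for up in (1,-1):
    print("pick",az,up,[None if (q:=env.ik([.492,-.057,z],tilt(az,45,up))) is None else q.round(0).tolist() for z in (.01,.15)])
for az in (-30,0,30,60,90,180):
  for up in (1,-1):
    print("place",az,up,[None if (q:=env.ik([w[0],w[1],z],tilt(az,45,up))) is None else q.round(0).tolist() for z in (.085,.2)])
for i,(p,yaw) in enumerate([((w[0],w[1],.24),180),((.492,-.057,.17),90)]):
    try: env.move_pose(p,[180,0,yaw])
    except env.MotionError as e: print(e);continue
    im,pose=wrist(f"w{i}");print(pose,observe()["t"])
a=cv2.imread("pics/w0.png");b=cv2.imread("pics/w1.png")
cv2.imwrite("pics/w01.png",np.vstack([a[50:350],b[50:350]]))
E
```

```text
well [0.487 0.25  0.055]
pick 65.5 1 [[-34.0, 45.0, 117.0, 64.0, 51.0, -66.0], [-34.0, 28.0, 117.0, 54.0, 59.0, -49.0]]
pick 65.5 -1 [[-34.0, 45.0, 117.0, 64.0, 51.0, 114.0], [-34.0, 28.0, 117.0, 54.0, 59.0, 131.0]]
pick 245.5 1 [[13.0, 48.0, 101.0, -38.0, 67.0, -116.0], [13.0, 35.0, 102.0, -35.0, 77.0, -124.0]]
pick 245.5 -1 [[13.0, 48.0, 101.0, -38.0, 67.0, 64.0], [13.0, 35.0, 102.0, -35.0, 77.0, 56.0]]
place -30 1 [[49.0, 35.0, 119.0, -75.0, 46.0, -127.0], [49.0, 22.0, 117.0, -63.0, 51.0, -145.0]]
place -30 -1 [[49.0, 35.0, 119.0, -75.0, 46.0, 53.0], [49.0, 22.0, 117.0, -63.0, 51.0, 35.0]]
place 0 1 [[41.0, 32.0, 131.0, 237.0, 34.0, -110.0], None]
place 0 -1 [[41.0, 32.0, 131.0, 237.0, 34.0, 70.0], None]
place 30 1 [[23.0, 31.0, 135.0, 171.0, 32.0, -87.0], [23.0, 12.0, 133.0, 155.0, 11.0, -70.0]]
place 30 -1 [[23.0, 31.0, 135.0, 171.0, 32.0, 93.0], [23.0, 12.0, 133.0, 155.0, 11.0, 110.0]]
place 60 1 [[7.0, 32.0, 129.0, 108.0, 36.0, -65.0], [7.0, 16.0, 127.0, 82.0, 35.0, -33.0]]
place 60 -1 [[7.0, 32.0, 129.0, 108.0, 36.0, 115.0], None]
place 90 1 [[2.0, 36.0, 116.0, 67.0, 50.0, -53.0], [2.0, 23.0, 115.0, 57.0, 57.0, -37.0]]
place 90 -1 [[2.0, 36.0, 116.0, 67.0, 50.0, 127.0], [2.0, 23.0, 115.0, 57.0, 57.0, 143.0]]
place 180 1 [[19.0, 50.0, 81.0, 13.0, 93.0, -76.0], [19.0, 41.0, 79.0, 13.0, 102.0, -74.0]]
place 180 -1 [[19.0, 50.0, 81.0, 13.0, 93.0, 104.0], [19.0, 41.0, 79.0, 13.0, 102.0, 106.0]]
(array([0.48694515, 0.25099385, 0.23998214]), array([ 1.79987940e+02, -1.78229558e-03, -1.79977967e+02])) 1.7
(array([ 0.49246858, -0.05630978,  0.17022393]), array([ 1.79967701e+02, -7.10207626e-03,  9.01201164e+01])) 2.95
```

View pics/w01.png

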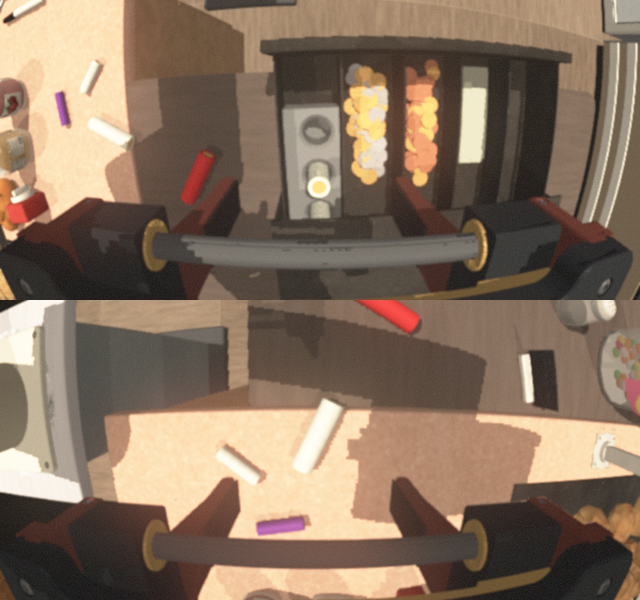

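The wrist views show the free well at w0 pixel (318,176) and the roll at w1 pixel (319,187). I'll refine the positions and scan the placing azimuths for IK.

```bash
python3 - <<'E'
from h import *
P0=([.48694515,.25099385,.23998214],[179.98794,-.00178,-179.97797]);P1=([.49246858,-.05630978,.17022393],[179.9677,-.0071,90.12])
a=cv2.imread("pics/w0.png");b=cv2.imread("pics/w1.png")
h=cv2.cvtColor(b,cv2.COLOR_BGR2HSV);m=((h[...,1]<50)&(h[...,2]>150)).astype(np.uint8);m[:130]=0;m[240:]=0;m[:,:280]=0;m[:,360:]=0
k=max(cv2.findContours(m,0,1)[0],key=cv2.contourArea)
pts=wray(P1,k[:,0],.014)[:,:2].astype(np.float32);print("roll wrist",cv2.minAreaRect(pts*1000))
t=cv2.imread("pics/top0.png")
h=cv2.cvtColor(t,cv2.COLOR_BGR2HSV);m=((h[...,1]<60)&(h[...,2]>170)).astype(np.uint8);m[:205]=0;m[240:]=0;m[:,:322]=0;m[:,360:]=0
k=max(cv2.findContours(m,0,1)[0],key=cv2.contourArea)
print("roll top",cv2.minAreaRect(ray("top",k[:,0],.014)[:,:2].astype(np.float32)*1000))
# well: dark blob in grey block (wrist)
g=cv2.cvtColor(a,cv2.COLOR_BGR2GRAY);c=cv2.resize(g[150:275,275:360],None,fx=4.5,fy=4.5,interpolation=cv2.INTER_CUBIC)
print("well",wray(P0,[(318,176)],.055).round(4),"neighbours top",wray(P0,[(319,236)],.095).round(4))
hol=wray(P0,[(284,154),(337,152),(340,266),(287,268)],.055);print("holder corners",hol.round(3).tolist())
print("panel top front edge",wray(P0,[(265,93),(570,104)],.102).round(3).tolist())
cv2.imwrite("pics/well.png",c)
w=[.487,.25]
for th in (35,40,45):
  for az in range(-50,50,10):
    for up in (1,-1):
      q=[env.ik([w[0],w[1],z],tilt(az,th,up)) for z in (.09,.13,.18)]
      if all(x is not None for x in q): print(th,az,up,q[0].round(0)[[0,3,4,5]],q[2].round(0)[[0,3,4,5]])
E
```

```text
roll wrist ((492.9671936035156, -58.49467086791992), (82.98522186279297, 21.407018661499023), 64.24322509765625)
roll top ((491.4863586425781, -56.57522201538086), (81.39065551757812, 20.846187591552734), 65.27957153320312)
well [[0.4819 0.2549 0.055 ]] neighbours top [[0.5393 0.2557 0.095 ]]
holder corners [[0.456, 0.216, 0.055], [0.454, 0.276, 0.055], [0.596, 0.283, 0.055], [0.599, 0.216, 0.055]]
panel top front edge [[0.391, 0.203, 0.102], [0.374, 0.568, 0.102]]
35 -50 -1 [ 45. -48.  51.  40.] [ 45. -42.  58.  31.]
35 -40 -1 [ 45. -54.  45.  38.] [ 45. -47.  52.  27.]
35 -30 -1 [ 44. -62.  39.  36.] [ 44. -51.  45.  22.]
35 -20 -1 [ 43. -71.  33.  36.] [ 43. -55.  38.  16.]
35 20 -1 [ 29. 205.  12.  73.] [ 29. -51.   6. -32.]
35 40 1 [ 19. 127.  15. -55.] [19. 65. 13.  9.]
40 -50 1 [  47.  -52.   54. -134.] [  47.  -47.   61. -143.]
40 -50 -1 [ 47. -52.  54.  46.] [ 47. -47.  61.  37.]
40 -40 -1 [ 47. -60.  48.  45.] [ 47. -52.  54.  33.]
40 -30 -1 [ 47. -69.  42.  45.] [ 47. -58.  47.  30.]
40 20 1 [ 29. 197.  21. -99.] [  29.  232.    8. -135.]
40 20 -1 [ 29. 197.  21.  81.] [ 2
[... 252 characters left out ...]
 -56.  58.  51.] [ 49. -51.  64.  41.]
45 -40 1 [  49.  -64.   52. -129.] [  49.  -57.   57. -141.]
45 -40 -1 [ 49. -64.  52.  51.] [ 49. -57.  57.  39.]
45 -30 1 [  49.  -74.   46. -128.] [  49.  -64.   50. -142.]
45 -30 -1 [ 49. -74.  46.  52.] [ 49. -64.  50.  38.]
45 10 1 [  36.  216.   31. -103.] [  36.  241.   21. -130.]
45 10 -1 [ 36. 216.  31.  77.] [ 36. 241.  21.  50.]
45 20 1 [ 30. 194.  31. -95.] [  30.  207.   15. -109.]
45 20 -1 [ 30. 194.  31.  85.] [ 30. 207.  15.  71.]
45 30 1 [ 23. 171.  31. -87.] [ 23. 161.  15. -76.]
45 30 -1 [ 23. 171.  31.  93.] [ 23. 161.  15. 104.]
45 40 1 [ 17. 148.  32. -79.] [ 17. 125.  20. -53.]
45 40 -1 [ 17. 148.  32. 101.] [ 17. 125.  20. 127.]
```

View pics/well.png

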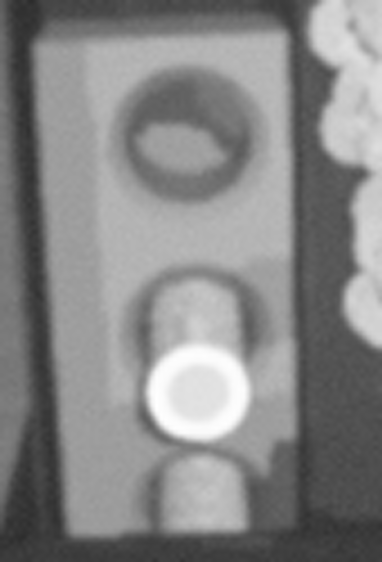

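```bash
python3 - <<'E'
from h import *
c=np.array([.4923,-.0575,.012]);az=244.6;a=np.array([np.cos(np.radians(az)),np.sin(np.radians(az)),0])
p=c-.024*a;p[2]=.0115;o=tilt(az,50,1)
up=p.copy();up[2]=.13
env.move_pose(up,o);env.move_l(p+[0,0,.03],velocity=.15)
print("touch",env.move_l(p,velocity=.05,force_limit=8))
env.close_gripper(40);s=observe();print(s["finger_gap"],s["grip_force"],s["eef_pos"],s["tcp_rot"],p,o,s["t"])
env.move_l(p+[0,0,.22],velocity=.2);s=observe();print(s["finger_gap"],s["grip_force"],s["contact_force"],s["eef_pos"])
im=wrist("held")[0];sc=vision.grab_frame("scene")
cv2.imwrite("pics/held2.png",np.vstack([cv2.resize(im,(480,300)),cv2.resize(sc[60:310,150:550],(480,300))])[:,:,::-1])
E
```

```text
touch False
0.26471788340188024 39.958730936050415 [ 0.50273858 -0.03583399  0.011494  ] [-179.98355349  -49.99375747 -115.40311783] [ 0.50259444 -0.03581995  0.0115    ] [-180.   -50.  -115.4] 7.175
0.26277340899327983 39.94797706604004 [-0.41504347 -1.18581432 -2.94447914] [ 0.50196891 -0.03591683  0.23037624]
```

View pics/held2.png

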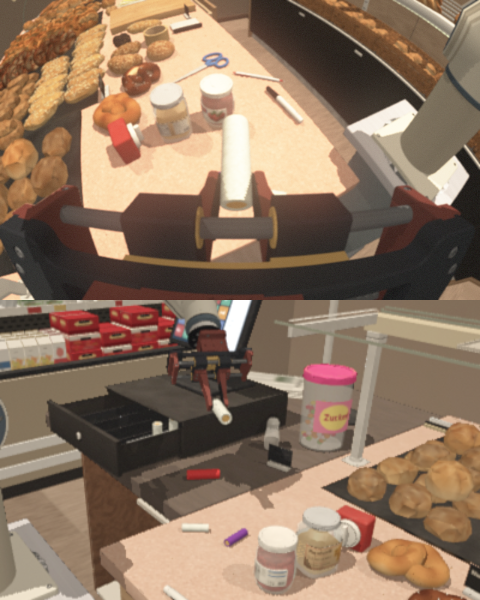

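The roll is held, gap about 23 mm, and it runs straight out from the fingers (wrist view, half scale: (235,115) to (235,200)). Next I move it upright above the well.

```bash
python3 - <<'E'
from h import *
W=np.array([.487,.2535]);o=tilt(-40,40,-1)
# roll centre in the tool frame, from the grasp
az=244.6;a=np.array([np.cos(np.radians(az)),np.sin(np.radians(az)),0])
Rg=R.from_euler("xyz",tilt(az,50,1),degrees=True);Rp=R.from_euler("xyz",o,degrees=True)
ct=Rg.inv().apply(.024*a+[0,0,.0005]);off=Rp.apply(ct);print("centre-TCP",off.round(4),"axis",Rp.apply(Rg.inv().apply(a)).round(3))
np.save("off.npy",off)
p=np.r_[W,.15]-off
env.move_pose(p+[0,0,.06],o);env.move_l(p,velocity=.15)
s=observe();print(s["t"],s["eef_pos"],p,s["tcp_rot"],o,s["finger_gap"])
im=wrist("above")[0];sc=vision.grab_frame("scene");tp=vision.grab_frame("top")
cv2.imwrite("pics/scA.png",sc[:,:,::-1]);cv2.imwrite("pics/topA.png",tp[:,:,::-1])
cv2.imwrite("pics/above2.png",np.vstack([cv2.resize(im,(480,300)),cv2.resize(sc[100:220,180:372],(480,300),interpolation=2)])[:,:,::-1])
E
```

```text
centre-TCP [-0.0004  0.0003 -0.024 ] axis [ 0.  0. -1.]
11.3583 [0.48763552 0.25314272 0.17410451] [0.48738302 0.25317861 0.174     ] [-179.95637618   40.01752083  140.02800095] [180.  40. 140.] 0.2592168136239873
```

View pics/above2.png

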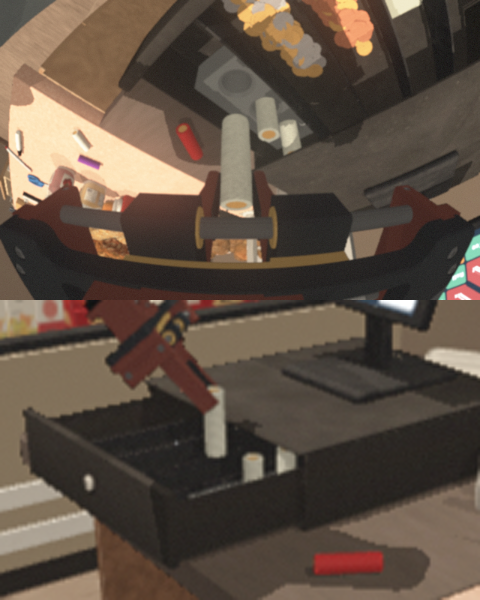

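The roll is upright above the holder. The free well is at full-scale wrist pixel (316,108), and the neighbour's top is at (357,176). I check the aim from this view and then lower.

```bash
python3 - <<'E'
from h import *
P0=([.48694515,.25099385,.23998214],[179.98794,-.00178,-179.97797])
P2=([.48763552,.25314272,.17410451],[-179.95637618,40.01752083,140.028])
print("well w0",wray(P0,[(316.8,180)],.055).round(4),"nb",wray(P0,[(318.8,236.9)],.095).round(4))
print("well w2",wray(P2,[(316,108)],.055).round(4),"nb",wray(P2,[(357,176)],.095).round(4))
print("held top/bottom predicted z .19/.11:",wray(P2,[(316,273)],.19).round(4),wray(P2,[(314,155)],.11).round(4))
im=cv2.imread("pics/above.png");cv2.imwrite("pics/aboveC.png",cv2.resize(im[70:300,240:420],None,fx=2.6,fy=2.6,interpolation=cv2.INTER_CUBIC))
E
```

```text
well w0 [[0.4872 0.2537 0.055 ]] nb [[0.541  0.2557 0.095 ]]
well w2 [[0.4863 0.2559 0.055 ]] nb [[0.5367 0.2572 0.095 ]]
held top/bottom predicted z .19/.11: [[0.4912 0.2516 0.19  ]] [[0.4831 0.2567 0.11  ]]
```

View pics/aboveC.png

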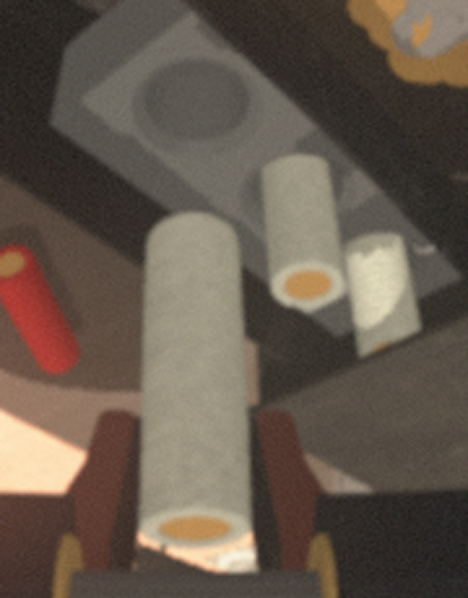

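```bash
python3 - <<'E'
from h import *
off=np.load("off.npy");p=np.r_[.487,.2545,.112]-off
print(env.move_l(p,velocity=.1,force_limit=8))
im,pose=wrist("low");print([list(x) for x in pose],observe()["t"])
sc=vision.grab_frame("scene")
A=cv2.resize(im[60:290,250:400],None,fx=2.6,fy=2.6,interpolation=2)[:,:,::-1]
B=cv2.resize(sc[110:210,220:320],(400,400),interpolation=2)[:,:,::-1]
c=np.zeros((598,790,3),np.uint8);c[:,:390]=A;c[:400,390:]=B;cv2.imwrite("pics/low2.png",c)
E
```

```text
False
[[np.float64(0.48746795626975387), np.float64(0.2542184879378062), np.float64(0.1361160003870185)], [np.float64(-179.97854621018936), np.float64(40.01201268070539), np.float64(140.02260631498348)]] 12.0917
```

View pics/low2.png

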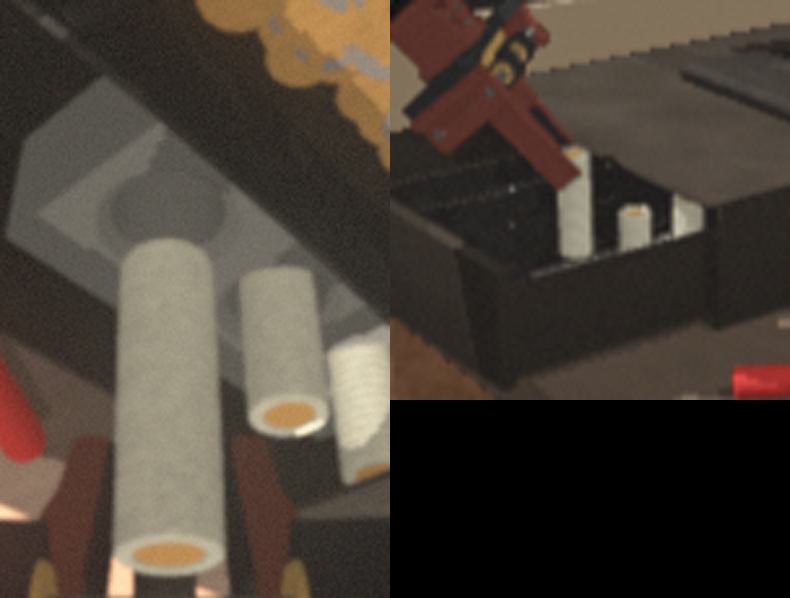

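Wrist crop: the well rim spans x 102 to 228 with its near edge at (165,168), and the near bottom edge of the roll is at (167,238). The scene crop shows the roll upright. I compute the offset between the two.

```bash
python3 - <<'E'
from h import *
P=([.48746795,.25421849,.136116],[-179.97855,40.012,140.0226])
f=lambda x,y:(250+x/2.6,60+y/2.6)
u=np.array([np.cos(np.radians(-40)),np.sin(np.radians(-40)),0])
w=wray(P,[f(165,168)],.055)[0]+.0205*u; r=wray(P,[f(167,238)],.072)[0]+.012*u
rt=wray(P,[f(169,555)],.152)[0]
wl,wr=wray(P,[f(102,215),f(228,215)],.055);print("well",w.round(4),"mid",((wl+wr)/2).round(4),"width",np.linalg.norm(wl-wr).round(4))
print("roll bottom",r.round(4),"top",rt.round(4))
# scene camera: lateral check
g=lambda x,y:(220+(x-390)/4,110+y/4)
print("scene roll top",ray("scene",[g(576,150)],.152).round(4),"nb top",ray("scene",[g(634,211)],.095).round(4))
E
```

```text
well [0.4889 0.2523 0.055 ] mid [0.4864 0.2542 0.055 ] width 0.0351
roll bottom [0.4896 0.2524 0.072 ] top [0.4912 0.2517 0.152 ]
scene roll top [[0.496  0.2617 0.152 ]] nb top [[0.5419 0.255  0.095 ]]
```

The roll bottom and the well agree within about 2 mm, so I lower it.

```bash
python3 - <<'E'
from h import *
off=np.load("off.npy");W=np.array([.4862,.2545])
env.move_l(np.r_[W,.112]-off,velocity=.1)
hit=env.move_l(np.r_[W,.0705]-off,velocity=.04,force_limit=6)
s=observe();print(hit,s["eef_pos"]+off,s["contact_force"].round(2),s["torque"].round(2),s["finger_gap"],s["t"])
E
```

```text
False [0.48632362 0.25462442 0.07073248] [-0.24  0.42 -2.96] [ 0.35  0.51 -0.  ] 0.26384147692580684 13.575
```

```bash
python3 - <<'E'
from h import *
env.open_gripper();env.pause(.3)
s=observe();print(s["contact_force"].round(2),s["finger_gap"])
zt=R.from_euler("xyz",s["tcp_rot"],degrees=True).apply([0,0,1])
env.move_l(s["eef_pos"]-zt*.1,velocity=.15)
env.move_pose([.42,.2545,.24],[180,0,180])
im,pose=wrist("rel");print([np.round(x,4).tolist() for x in pose],observe()["t"])
sc=vision.grab_frame("scene")
A=cv2.resize(im[120:390,240:400],None,fx=2.2,fy=2.2,interpolation=2)[:,:,::-1]
B=cv2.resize(sc[110:210,190:320],(430,331),interpolation=2)[:,:,::-1]
c=np.zeros((594,790,3),np.uint8);c[:,:352]=A;c[:331,355:785]=B;cv2.imwrite("pics/rel2.png",c)
E
```

```text
[-0.43 -0.5   0.57] 0.9993069448885433
[[0.4197, 0.2542, 0.2394], [-179.9405, -0.056, 179.9595]] 17.3417
```

View pics/rel2.png

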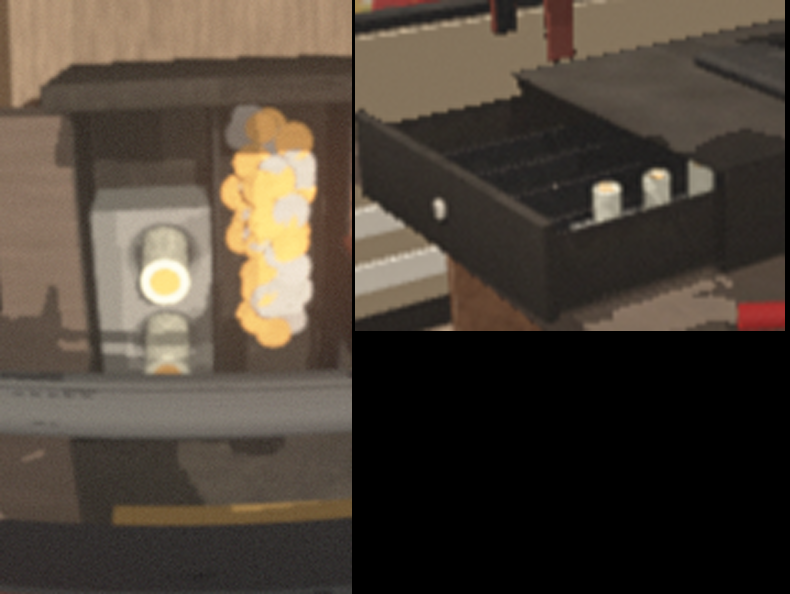

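The roll is seated level with the neighbouring rolls (wrist crop: its top at (165,282), with the next roll behind). Now I push the drawer shut.

```bash
python3 - <<'E'
from h import *
d=np.array([np.cos(.038),np.sin(.038),0]);p=np.array([.33,.25,.055])
o=[180,0,180+2.2-360]
env.move_pose([.33,.25,.2],o);env.close_gripper(20);env.move_l(p,velocity=.2)
hit=env.move_l(p+d*.32,velocity=.06,force_limit=22)
s=observe();print(hit,s["eef_pos"],s["contact_force"].round(1),s["t"])
env.pause(.2);s=observe();print(s["eef_pos"],s["contact_force"].round(1))
cv2.imwrite("pics/push.png",vision.grab_frame("scene")[:,:,::-1])
E
```

```text
True [0.55405413 0.25828638 0.05449102] [ 0.4 -0.6  0.1] 23.45
[0.55316918 0.25818098 0.0540149 ] [-0.4 -0.6  0.7]
```

```bash
python3 - <<'E'
from h import *
d=np.array([np.cos(.038),np.sin(.038),0])
for _ in range(2):
    p=observe()["eef_pos"];p[2]=.055
    hit=env.move_l(p+d*.04,velocity=.02,force_limit=25)
    s=observe();print(hit,s["eef_pos"].round(4),s["contact_force"].round(1),s["t"])
p=s["eef_pos"]
env.move_l(p-d*.08,velocity=.15);env.move_l(p-d*.08+[0,0,.2],velocity=.2);env.move_pose([.3,.45,.25],[180,0,158])
tp=vision.grab_frame("top");cv2.imwrite("pics/topF.png",tp[:,:,::-1]);cv2.imwrite("pics/scF.png",vision.grab_frame("scene")[:,:,::-1])
g0=cv2.imread("pics/top0.png",0).astype(int);g=cv2.cvtColor(tp,cv2.COLOR_RGB2GRAY).astype(int)
for col in (180,245): print(col,g0[185:270:2,col].tolist(),g[185:270:2,col].tolist())
print(ray("top",[(240,190),(240,195),(240,200),(240,205),(240,210)],.102)[:,0].round(3))
k=np.abs(g-g0);print("jar area change",k[195:260,405:445].mean())
s=observe();print(s["t"],s["contact_force"].round(1))
E
```

```text
True [0.5535 0.2579 0.0533] [-0.1  0.4  0.1] 24.3833
True [0.553  0.2575 0.0526] [0.1 0.3 0.6] 25.0083
180 [61, 58, 53, 52, 51, 50, 30, 19, 18, 22, 20, 23, 19, 20, 23, 23, 23, 23, 24, 28, 28, 26, 26, 24, 23, 25, 27, 25, 26, 28, 28, 29, 27, 25, 24, 24, 29, 30, 50, 115, 127, 128, 131] [45, 33, 31, 29, 29, 25, 27, 24, 17, 20, 35, 45, 44, 45, 49, 57, 56, 56, 62, 77, 89, 70, 58, 57, 59, 58, 59, 63, 88, 93, 90, 76, 97, 121, 122, 121, 121, 122, 120, 123, 126, 127, 129]
245 [58, 60, 59, 59, 106, 140, 141, 144, 144, 145, 123, 80, 75, 74, 73, 74, 74, 75, 74, 74, 75, 79, 81, 78, 60, 31, 25, 22, 25, 25, 23, 24, 25, 27, 29, 31, 49, 114, 126, 125, 124, 126, 124] [58, 60, 60, 57, 55, 43, 24, 20, 33, 42, 49, 57, 57, 56, 56, 59, 59, 57, 58, 58, 61, 59, 56, 66, 99, 104, 105, 102, 104, 103, 100, 101, 120, 127, 127, 126, 129, 126, 126, 124, 125, 124, 124]
[0.582 0.566 0.551 0.537 0.522]
jar area change 1.0215384615384615
27.9667 [-0.3  0.1  0.2]
```

The drawer stopped three times against the same rigid stop (25 N against 3 N friction), after about 0.175 m of travel, which matches the opening I estimated. The jar area is unchanged and the arm is clear, so I hand in.

```bash
python3 -c "
from rig import env
print(env.close_job())"
```

```text
the job is handed in; nothing more can be done
None
```

I stood the coin roll upright in the free well and pushed the drawer against its stop without disturbing the jars. I then handed the job in at about 28 s; no verdict came back, and I judged the drawer shut from stop force and travel, not from a final picture.

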